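# Tip the spare handle out of the round parts tube

### The arm

A 6-joint arm with a two-finger parallel gripper is mounted at the origin on the work surface. World frame = base frame: x ahead of the robot, y to its left, z up, the work surface at z = 0. Lengths are in m, angles in rad, forces in N, time in s.
With the tool pointing down it reaches from about 0.25 to 0.8 m from the base axis. Payload 3.9 kg.
Tool frame: the origin (TCP) lies midway between the tips of the shut fingers; the grasp point (between the pads) lies 19 mm behind it; z points along the fingers, y is the line along which they close (so a half turn about z gives the same grasp; the last joint's range is limited). The gripper opens to 85 mm and grips with 20 to 120 N. Pads are 22 mm wide; open, the fingers measure 114 mm over their backs; the gripper's body (76 mm by 85 mm) begins 54 mm behind the grasp point. The pads swing forward as they close: fully open they stand 13 mm farther back than shut.
Start: joints at [-1.123, 0.26, -0.138, 1.173, 0, 1.571], TCP at [0.227, -0.473, 0.231] pointing down, gripper open.
Joint ranges: [-2.78, 2.78], [-0.83, 1.72], [-1.28, 1.37], [-1.9, 2.12], [-1.57, 1.48], [-3.14, 3.14]. Speed limits (rad/s): [2.57, 2.57, 3.14, 3.14, 3.14, 3.14].

### API

Orientations are given as a rotation vector (axis times angle).
In Python, from rig import arm gives the robot as it stands.
- The arm moves only by the tool step_arm, never from a script. Its argument "deltas" is one flat list of numbers, 5 for each row, row after row: the closure, from -1 (fully open) to 1 (shut), so that 0 is half open, then the shift along the world's x, y, z normalised to -1 to 1, where 1 is 10 cm, then the turn about the world's z normalised to -1 to 1, where 1 is 180 degrees. In form: [gripper, x, y, z, twist, gripper, x, y, z, twist, ...]. A call has 1 to 10 rows; each row shifts and turns the commanded pose from where the row before left it; what a row does not reach is not made up. A row lasts 1/12 s, in which the tool goes at most 41.7 mm and 7.16 degrees, less where a joint would pass 70% of its speed; a pose out of reach is approached as far as the arm can. A call with a number of a shift or a turn outside -1 to 1 is refused whole. A call with a gripper value outside its range is refused whole. The fingers move at their own pace and stop on an object; the grip force is fixed at half the most. Time passes only in rows, so rows that do not move let the fingers close. It gives the time, the measured TCP pose, the force, the opening and the grip force at its end, in the units of the state.
- arm.get_obs(): the state, without advancing time (a new reading comes with each control period).
- arm.capture(name): name is "side" or "top"; returns a dict with "pixels" (480x640x3 uint8, blue, green, red), "fx", "fy", "cx", "cy" (pixels), "k1" (the pictures are not rectified: a ray, as slopes to the right and down, at radius r is drawn at 1 + k1 r^2 times it, then the intrinsics apply), "position" and "attitude" of the camera in the world. Camera axes: x right, y down, z forward; pixel columns grow to the right and rows downward; lengths in m; the calibration is good to about 2 mm. A picture is of the moment at which its call begins. There is no depth.
- arm.close_job(): hands the job in; it is judged then, once.
The state is a dict: "time": time; "q": joint angles; "joint_velocities": joint speeds; "tau": joint torques, N m; "eef_pos": TCP position; "ee_rot": TCP orientation; "wrist_force": force on the tool from outside, world axes, zero at the start; "torque": the same for the moment, N m; "finger_gap": finger opening in m; "finger_force": force on a finger pad.
Only numpy, scipy, OpenCV 4.12 (cv2) and the standard library are available. Lean on these libraries where they do the work, as an engineer would, in place of code of your own. Each camera call takes 0.05 s, during which the arm holds its last target. There are 200 camera calls.

### The job

The spare portafilter handle has dropped down inside the round steel tube, too deep to grip. Push the round tube over until the handle slides out into the catch tray in front of it, then let the tube swing back upright on its spring. Leave the square tube standing as it is.

Things in the scene. Friction and masses are not known exactly. Their poses are not given: they have to be found in the camera images.
- round_stand: fixed steel cradle (two side posts, y = +-44 to 54 mm, x = +-16, top z = 125) with a catch tray, carrying the ROUND tube. Origin on the table straight below the tube's pivot; x points to the tray (the way it tips), y along the pivot, z up. Pivot at z = 115 mm. Base plate from x = -75, 8 mm thick. Tray outside x = 50 to 250, y = +-55; floor z = 4, near wall 12 high, others 30, 4 thick
- round_tube (a joint): tilt of the round steel tube, rad: 0 upright, + tips the mouth to the tray, 1.57 level, stop 2.2. Outer diameter 58 mm, wall 3; rim 110 mm above the pivot, underside 65 below it; back (-x) free to push. A spring rights it when let go (2 to 5 N near the rim to hold it over; damped, about 4 s); friction 0.3: the handle slides out past about 1.95 rad
- handle: spare portafilter handle: black grip 30 x 24 x 80 mm with rounded edges, steel collar 22 mm diameter, 10 long, then steel stud 12 mm diameter, 15 long; 105 mm in all, about 0.12 kg. Origin at mid-length, z along it towards the stud. At the start it stands stud up inside the round tube, its top end 62 mm below the rim
- square_tube (a joint): tilt of the SQUARE steel tube, 54 mm wide, with a long wooden brush standing up out of it, in its own, otherwise equal, cradle and tray nearby; rad, 0 upright. It must stay upright

How it is judged:
By the outcome, as a careful person would: the job done as asked, in the order asked, and still so for the second after the job is handed in, with the robot touching nothing.
It also fails if it takes over 42 s, if anything falls off the work surface, if the arm or the gripper's body presses on something with over 40 N, if the wrist force passes 120 N, or if a joint passes its speed limit or range.

## Working session

There is one attempt and no reset: what is moved stays moved. The work goes in short steps, Python scripts to look and compute and a tool call to move; the robot and the scene stay as the last step left them, time stands still between calls to the robot, and variables do not carry over. Pictures are saved under pics/ and viewed, at most 10 in all, crops included, and the job is handed in when it is done.

Besides the shell and the picture viewer there is one more tool, called after "Emit:" by a JSON object that holds its "method" and its "body". step_arm: Moves the arm, as the interface text tells. Scaled input: -1 to 1 covers 10 cm each way for a shift and 180 degrees each way for a turn. Its arguments: {"type":"object","properties":{"deltas":{"type":"array","items":{"type":"number","minimum":-1,"maximum":1}}},"required":["deltas"]}

```bash
mkdir -p pics
python3 - <<'E'
from rig import arm
import cv2,pickle
for n in("side","top"):
    c=arm.capture(n); cv2.imwrite(f"pics/{n}0.png",c["pixels"]); pickle.dump(c,open(f"{n}0.pkl","wb"))
    print({k:v for k,v in c.items() if k!="pixels"})
print(arm.get_obs())
E
```

```text
{'fx': 438.90908709312185, 'fy': 438.90908709312185, 'cx': 318.86935134662076, 'cy': 237.04614561292323, 'k1': -0.006636750966257609, 'position': array([0.46188545, 0.4329991 , 0.61456835]), 'attitude': array([-0.11848773,  2.93196635, -1.04716163])}
{'fx': 624.8244001628825, 'fy': 624.8244001628825, 'cx': 313.33537501952276, 'cy': 236.65791531942833, 'k1': -0.1824952633863493, 'position': array([ 0.37735997, -0.0187213 ,  1.13894739]), 'attitude': array([-2.17152911,  2.13726642, -0.12886649])}
{'time': 0.1, 'q': array([-1.12298735e+00,  2.60582632e-01, -1.39259282e-01,  1.17269801e+00,
       -1.73469833e-05,  1.57079006e+00]), 'joint_velocities': array([ 0.00012708, -0.00199257,  0.00336574,  0.00051246, -0.0012426 ,
       -0.00134681]), 'tau': array([-7.79648781e-04, -4.06509733e+01,  2.54527152e+01,  1.01023901e-02,
       -1.32394998e-04,  1.86885012e-05]), 'eef_pos': array([ 0.22704632, -0.47267582,  0.23055958]), 'ee_rot': array([-3.06151589e+00, -6.97186949e-01,  6.34345673e-04]), 'wrist_force': array([-0.55719842, -0.38368996, -0.0270612 ]), 'torque': array([0.03658045, 0.03032119, 0.01542451]), 'finger_force': 0.0, 'finger_gap': 0.08529832846948886}
```

View pics/side0.png

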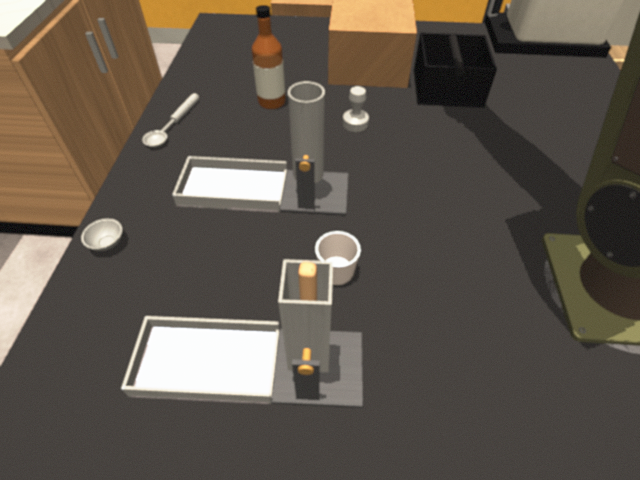

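View pics/top0.png

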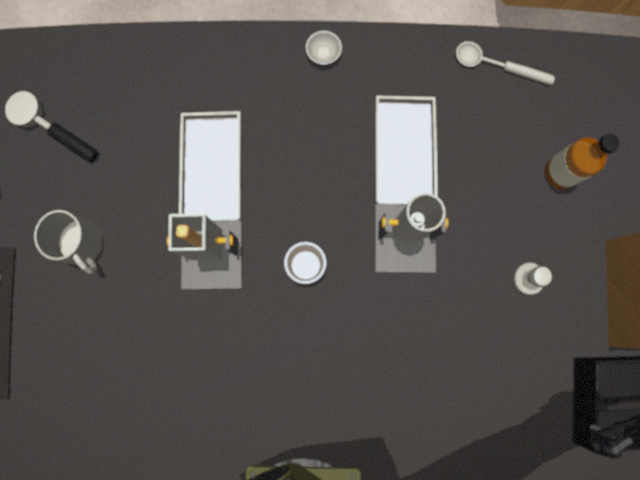

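The side view shows the round tube's rim at about (307,93) and its tray to the left. The top view shows the rim at about (425,212), with tray corners at (376,97) and (436,97). The tube tips away from the robot (+x). The square tube with the brush is on the other side, at about (187,232) in the top view.

```bash
cat > h.py <<'E'
import numpy as np,cv2,pickle
from scipy.spatial.transform import Rotation as R
def ray(c,p):
    K=np.array([[c["fx"],0,c["cx"]],[0,c["fy"],c["cy"]],[0,0,1]])
    u=cv2.undistortPoints(np.array([[p]],float),K,np.array([c["k1"],0,0,0.]))[0,0]
    return c["position"],R.from_rotvec(c["attitude"]).apply([u[0],u[1],1])
def plane(c,p,z):
    o,d=ray(c,p); return o+d*(z-o[2])/d[2]
def tri(c1,p1,c2,p2):
    (a,d),(b,e)=ray(c1,p1),ray(c2,p2)
    s,t=np.linalg.lstsq(np.c_[d,-e],b-a,rcond=None)[0]
    return (a+s*d+b+t*e)/2,np.linalg.norm(a+s*d-b-t*e)
E
python3 - <<'E'
from h import *
t=pickle.load(open("top0.pkl","rb"));s=pickle.load(open("side0.pkl","rb"))
for px in ((425,212),): print("rim",tri(t,px,s,(307,93)))
def tray(c,box):
    x0,y0,x1,y1=box;g=c["pixels"][y0:y1,x0:x1].min(2)
    m=(g>195).astype(np.uint8);n,l,st,_=cv2.connectedComponentsWithStats(m)
    i=1+np.argmax(st[1:,4]);cn=cv2.findContours((l==i).astype(np.uint8),0,2)[0][0]
    return cv2.boxPoints(cv2.minAreaRect(cn))+[x0,y0]
for n,c,b in(("top",t,(365,85,450,215)),("side",s,(165,150,300,220))):
    p=tray(c,b);print(n,p.round(1).tolist())
    print(np.array([plane(c,q,.004)for q in p]).round(4).tolist())
print("tray far outer corners z30",[plane(t,p,.03).round(4).tolist() for p in((376,97),(436,97))])
print("base rear z8",[plane(t,p,.008).round(4).tolist() for p in((376,273),(437,273))])
h=cv2.cvtColor(t["pixels"],cv2.COLOR_BGR2HSV);m=cv2.inRange(h,(8,120,100),(28,255,255))[200:260,370:460]
n,l,st,ce=cv2.connectedComponentsWithStats(m)
for i in range(1,n):
    if st[i,4]>8: q=ce[i]+[370,200];print("knob",q,st[i],plane(t,q,.115))
for nm,c,(a,b,x,y) in(("r_t",t,(180,260,370,460)),("r_s",s,(70,220,250,360))):
    cv2.imwrite(f"pics/{nm}.png",cv2.resize(c["pixels"][a:b,x:y],None,fx=5,fy=5) if nm=="r_t" else cv2.resize(c["pixels"][a:b,x:y],None,fx=4,fy=4))
E
```

```text
rim (array([ 0.5307868 , -0.17904926,  0.22244218]), np.float64(0.002443574804546))
top [[377.0, 203.0], [377.0, 103.0], [431.0, 103.0], [431.0, 203.0]]
[[0.5842, -0.1281, 0.004], [0.7776, -0.1284, 0.004], [0.7804, -0.232, 0.004], [0.586, -0.2287, 0.004]]
side [[181.9, 196.1], [183.3, 166.4], [285.1, 171.0], [283.7, 200.7]]
[[0.7754, -0.1464, 0.004], [0.7966, -0.2311, 0.004], [0.5844, -0.2341, 0.004], [0.5761, -0.15, 0.004]]
tray far outer corners z30 [[0.7802, -0.124, 0.03], [0.7833, -0.2369, 0.03]]
base rear z8 [[0.4545, -0.1263, 0.008], [0.4559, -0.2381, 0.008]]
knob [382.79411765 221.79411765] [11 17  4 11 34] [ 0.5324366  -0.12707834  0.115     ]
knob [393.69642857 221.94642857] [19 19 10  7 56] [ 0.53248248 -0.14526398  0.115     ]
knob [446.92307692 222.19230769] [76 18  3 10 26] [ 0.53359327 -0.23478629  0.115     ]
```

View pics/r_t.png

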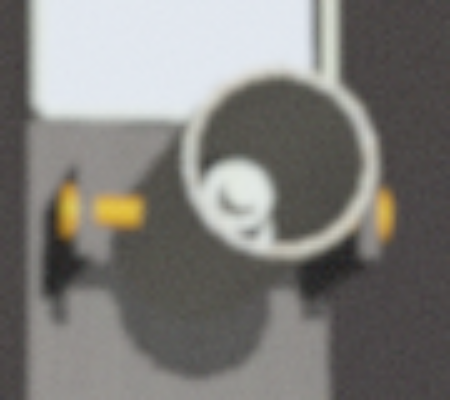

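View pics/r_s.png

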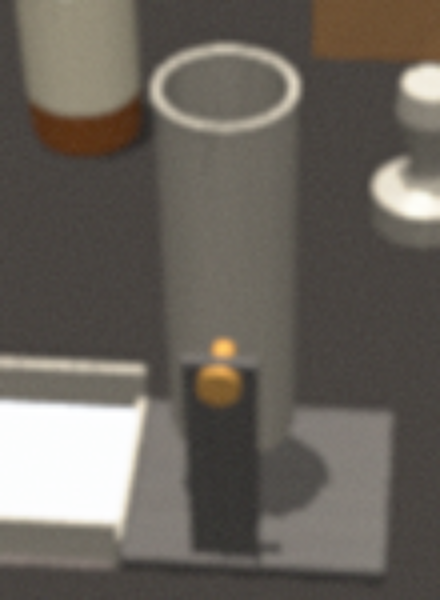

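The top crop shows the rim centred at about (426,213) in the full picture, with the collar visible inside. The side crop puts the rim at about (306.5,92). The pivot works out at about (0.531, -0.181), tipping along +x with a yaw of about 1°. I'll shut the fingers and move to a point behind the tube.

Emit:
{"method": "step_arm", "body": {"deltas": [1,0.17,0.21,0.03,-0.035,1,0.17,0.21,0.03,-0.035,1,0.17,0.21,0.03,-0.035,1,0.17,0.21,0.03,-0.037,1,0.17,0.21,0.03,0,1,0.17,0.21,0.03,0,1,0.17,0.21,0.03,0,1,0.17,0.21,0.03,0,1,0.17,0.21,0.03,0,1,0.17,0.21,0.03,0]}}

```text
time: 0.93
eef_pos: [0.3977, -0.2619, 0.2611]
ee_rot: [-3.141, -0.003, 0.001]
wrist_force: [-0.2, -0.3, 0.8]
finger_gap: -0.0001
finger_force: 0.0
```

Run:
```python
from rig import arm
import numpy as np
from scipy.spatial.transform import Rotation as R
o=arm.get_obs();p=o["eef_pos"];print(o["time"],p,R.from_rotvec(o["ee_rot"]).as_matrix()[:,0],o["finger_gap"],o["q"])
def P(t,d=.085): 
    s,c=np.sin(t),np.cos(t);return np.array([.531+d*s-(.029+.011*abs(c))*c,-.181,.115+d*c+(.029+.011*abs(c))*s])
print("to pre",(P(0)-[.025,0,0]-p)*10)
W=np.array([P(t) for t in np.append(np.arange(0,2.11,.1),2.12)])
print(W[[0,10,-1]]);print((np.diff(W,axis=0)*10)[:,[0,2]].round(3).tolist())
```

```text
0.9333 [ 0.39765623 -0.26189774  0.26107768] [ 9.99998377e-01  1.64509524e-03 -7.35166218e-04] -0.00010237027146658936 [-5.82383485e-01  1.65184362e-01 -1.84579708e-01  1.22189773e+00
 -2.38434498e-05  2.55756425e+00]
to pre [ 0.68343767  0.80897736 -0.61077678]
[[ 0.491      -0.181       0.2       ]
 [ 0.58364507 -0.181       0.19032949]
 [ 0.6216356  -0.181       0.10026224]]
[[0.087, 0.036], [0.092, 0.026], [0.095, 0.017], [0.097, 0.006], [0.098, -0.004], [0.097, -0.015], [0.096, -0.025], [0.093, -0.036], [0.089, -0.046], [0.083, -0.056], [0.077, -0.065], [0.069, -0.073], [0.061, -0.08], [0.052, -0.086], [0.042, -0.092], [0.031, -0.089], [0.024, -0.076], [0.017, -0.078], [0.01, -0.08], [0.003, -0.082], [-0.004, -0.082], [-0.002, -0.017]]
```

Emit:
{"method": "step_arm", "body": {"deltas": [1,0.14,0.16,-0.12,0,1,0.14,0.16,-0.12,0,1,0.14,0.16,-0.12,0,1,0.14,0.16,-0.12,0,1,0.12,0.17,-0.13,0,1,0,0,0,0,1,0.08,0,0,0,1,0.08,0,0,0,1,0.08,0,0,0,1,0,0,0,0]}}

```text
time: 1.77
eef_pos: [0.4916, -0.1834, 0.201]
ee_rot: [3.141, 0.002, 0.005]
wrist_force: [-1.0, 0.4, 0.1]
finger_gap: 0.0001
finger_force: 0.0
```

Emit:
{"method": "step_arm", "body": {"deltas": [1,0.085,0.02,0.03,0,1,0.09,0,0.026,0,1,0.095,0,0.017,0,1,0.097,0,0.006,0,1,0.098,0,-0.004,0,1,0.097,0,-0.015,0,1,0.096,0,-0.025,0,1,0.093,0,-0.036,0,1,0.089,0,-0.046,0,1,0.083,0,-0.056,0]}}

```text
time: 2.6
eef_pos: [0.5827, -0.1803, 0.1897]
ee_rot: [3.141, 0.003, 0.0]
wrist_force: [-3.0, -0.2, 1.4]
finger_gap: -0.0004
finger_force: 1.9
```

Run:
```python
from rig import arm
import cv2
c=arm.capture("side");cv2.imwrite("pics/s1.png",c["pixels"][40:280,100:420])
print(arm.get_obs()["eef_pos"],arm.get_obs()["wrist_force"])
```

```text
[ 0.58417495 -0.18017128  0.18832169] [ 0.98112528 -0.24098687  1.80230033]
```

View pics/s1.png

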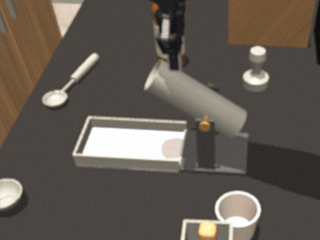

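The crop shows the tube tipped about 1 rad toward the tray, with the finger at about (173,65) pressing on its back near the rim. The plan is working, so I'll continue along the arc.

Emit:
{"method": "step_arm", "body": {"deltas": [1,0.077,0,-0.065,0,1,0.069,0,-0.073,0,1,0.061,0,-0.08,0,1,0.052,0,-0.086,0,1,0.042,0,-0.09,0,1,0.031,0,-0.09,0,1,0.024,0,-0.076,0,1,0.017,0,-0.078,0,1,0.01,0,-0.08,0,1,0.003,0,-0.08,0]}}

```text
time: 3.48
eef_pos: [0.6219, -0.1804, 0.1101]
ee_rot: [3.141, 0.003, 0.005]
wrist_force: [-1.0, 0.2, 6.8]
finger_gap: 0.0002
finger_force: 2.7
```

Emit:
{"method": "step_arm", "body": {"deltas": [1,0,0,-0.08,0,1,0,0,-0.02,0,1,0,0,0,0,1,0,0,0,0,1,0,0,0,0,1,0,0,0,0,1,0,0,0,0,1,0,0,0,0,1,0,0,0,0,1,0,0,0,0]}}

```text
time: 4.32
eef_pos: [0.6208, -0.1803, 0.1006]
ee_rot: [3.141, 0.003, 0.002]
wrist_force: [3.2, -0.4, 2.6]
finger_gap: -0.0002
finger_force: 2.1
```

Run:
```python
from rig import arm
import cv2,numpy as np
a=arm.capture("side")["pixels"][80:260,120:400];b=arm.capture("top")["pixels"][80:260,320:500]
cv2.imwrite("pics/s2.png",cv2.resize(np.hstack([a,b]),None,fx=1.7,fy=1.7))
o=arm.get_obs();print(o["eef_pos"],o["wrist_force"],o["time"])
```

```text
[ 0.62054691 -0.18027686  0.10044602] [ 3.5384514  -0.77114543  2.17941511] 4.4167
```

View pics/s2.png

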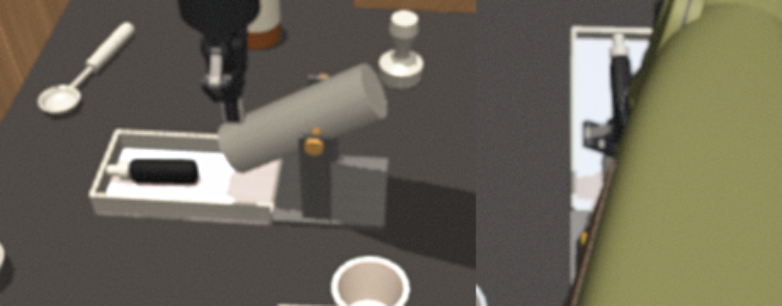

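The picture shows the handle lying fully in the tray, at about (165,170), clear of the tube mouth at about (232,150). I'll lift off quickly so the tube can swing back, then wait.

Emit:
{"method": "step_arm", "body": {"deltas": [1,0,0,0.3,0,1,0,0,0.35,0,1,0,0,0.4,0,1,0,0,0.4,0,1,0,0,0.4,0,1,0,0,0.3,0,1,0,0,0.2,0,1,0,0,0,0,1,0,0,0,0,1,0,0,0,0]}}

```text
time: 5.25
eef_pos: [0.6187, -0.18, 0.333]
ee_rot: [-3.14, -0.002, 0.008]
wrist_force: [-0.6, -0.0, -0.6]
finger_gap: 0.0
finger_force: 0.0
```

Emit:
{"method": "step_arm", "body": {"deltas": [1,0,0,0,0,1,0,0,0,0,1,0,0,0,0,1,0,0,0,0,1,0,0,0,0,1,0,0,0,0,1,0,0,0,0,1,0,0,0,0,1,0,0,0,0,1,0,0,0,0]}}

```text
time: 6.08
eef_pos: [0.6202, -0.1802, 0.3353]
ee_rot: [3.142, 0.003, 0.0]
wrist_force: [-0.2, -0.1, -0.1]
finger_gap: -0.0001
finger_force: 0.0
```

Emit:
{"method": "step_arm", "body": {"deltas": [1,0,0,0,0,1,0,0,0,0,1,0,0,0,0,1,0,0,0,0,1,0,0,0,0,1,0,0,0,0,1,0,0,0,0,1,0,0,0,0,1,0,0,0,0,1,0,0,0,0]}}

```text
time: 6.92
eef_pos: [0.6202, -0.1802, 0.3352]
ee_rot: [3.142, 0.003, 0.0]
wrist_force: [-0.4, -0.4, 0.1]
finger_gap: -0.0001
finger_force: 0.0
```

Emit:
{"method": "step_arm", "body": {"deltas": [1,0,0,0,0,1,0,0,0,0,1,0,0,0,0,1,0,0,0,0,1,0,0,0,0,1,0,0,0,0,1,0,0,0,0,1,0,0,0,0,1,0,0,0,0,1,0,0,0,0]}}

```text
time: 7.75
eef_pos: [0.6202, -0.1802, 0.3352]
ee_rot: [-3.142, -0.003, 0.0]
wrist_force: [-0.6, -0.2, 0.0]
finger_gap: -0.0001
finger_force: 0.0
```

Emit:
{"method": "step_arm", "body": {"deltas": [1,0,0,0,0,1,0,0,0,0,1,0,0,0,0,1,0,0,0,0,1,0,0,0,0,1,0,0,0,0,1,0,0,0,0,1,0,0,0,0,1,0,0,0,0,1,0,0,0,0]}}

```text
time: 8.58
eef_pos: [0.6202, -0.1802, 0.3352]
ee_rot: [-3.142, -0.003, 0.0]
wrist_force: [-0.2, -0.7, -0.7]
finger_gap: -0.0002
finger_force: 0.0
```

Emit:
{"method": "step_arm", "body": {"deltas": [1,0,0,0,0,1,0,0,0,0,1,0,0,0,0,1,0,0,0,0,1,0,0,0,0,1,0,0,0,0,1,0,0,0,0,1,0,0,0,0,1,0,0,0,0,1,0,0,0,0]}}

```text
time: 9.42
eef_pos: [0.6202, -0.1802, 0.3352]
ee_rot: [-3.142, -0.003, -0.0]
wrist_force: [0.3, -0.7, 0.4]
finger_gap: 0.0
finger_force: 0.0
```

Emit:
{"method": "step_arm", "body": {"deltas": [1,0,0,0,0,1,0,0,0,0,1,0,0,0,0,1,0,0,0,0,1,0,0,0,0,1,0,0,0,0,1,0,0,0,0,1,0,0,0,0,1,0,0,0,0,1,0,0,0,0]}}

```text
time: 10.25
eef_pos: [0.6202, -0.1802, 0.3352]
ee_rot: [-3.142, -0.003, 0.0]
wrist_force: [-0.5, 0.3, -0.2]
finger_gap: 0.0004
finger_force: 0.0
```

Run:
```python
from rig import arm
import cv2
c=arm.capture("side");cv2.imwrite("pics/s3.png",c["pixels"])
o=arm.get_obs();print(o["eef_pos"],o["wrist_force"],o["time"])
```

```text
[ 0.6202126  -0.18021343  0.33521598] [ 0.05567121  0.45290981 -0.02450037] 10.3
```

View pics/s3.png

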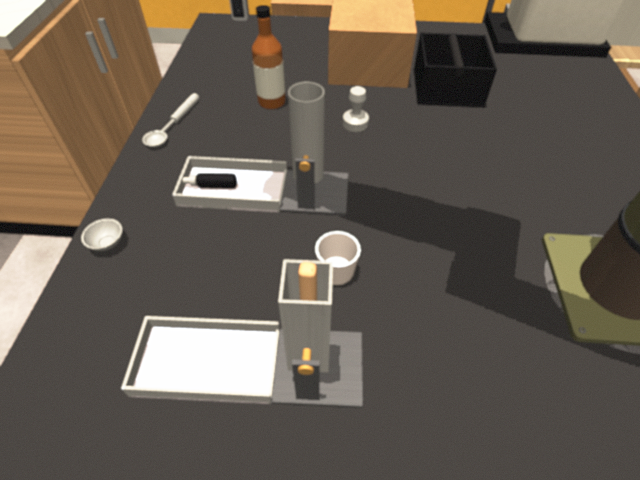

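The tube is upright again with its rim at about (307,93), as at the start. The handle lies in the tray at about (212,181), and the square tube hasn't moved. I'll let it settle a little longer, then hand in.

Emit:
{"method": "step_arm", "body": {"deltas": [1,0,0,0,0,1,0,0,0,0,1,0,0,0,0,1,0,0,0,0,1,0,0,0,0,1,0,0,0,0,1,0,0,0,0,1,0,0,0,0,1,0,0,0,0,1,0,0,0,0]}}

```text
time: 11.13
eef_pos: [0.6202, -0.1802, 0.3352]
ee_rot: [-3.142, -0.003, -0.0]
wrist_force: [0.4, 0.0, 0.2]
finger_gap: 0.0002
finger_force: 0.0
```

Emit:
{"method": "step_arm", "body": {"deltas": [1,0,0,0,0,1,0,0,0,0,1,0,0,0,0,1,0,0,0,0,1,0,0,0,0,1,0,0,0,0,1,0,0,0,0,1,0,0,0,0,1,0,0,0,0,1,0,0,0,0]}}

```text
time: 11.97
eef_pos: [0.6202, -0.1802, 0.3352]
ee_rot: [3.142, 0.003, -0.0]
wrist_force: [-0.2, -0.1, 0.1]
finger_gap: 0.0003
finger_force: 0.0
```

```bash
python3 -c "
from rig import arm
print(arm.close_job())"
```

```text
the job is handed in; nothing more can be done
None
```

The job is handed in at about 12 s: the handle slid out into the catch tray, the round tube swung back upright, the square tube was left standing, and the arm is clear of everything.

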